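# Cover the seasoning pots

### The job

The wooden covers of the four seasoning pots have dried in a stack on the round bamboo draining tray. Take the stack apart and lay each cover flat and centred on its own pot, the one with a body as wide as the cover, so that every mouth is closed. Leave the pots standing where they are, and do not shove or knock over the glass jar among them.

Things in the scene. Friction and masses are not known exactly. Their poses are not given: they have to be found in the camera images.
- cover_70: largest of four flat, plain brown wooden discs (pot covers): diameter 70 mm, 14 mm thick. At the start it lies on the tray. Origin: centre of its underside; z up. The tray is of round bamboo, flat slats, 156 mm across, no rim, its top 24 mm above the counter; the stack is a pyramid, smallest disc on top.
- cover_60: second largest of four flat, plain brown wooden discs (pot covers): diameter 60 mm, 14 mm thick. At the start it lies on the 70 mm one. Origin: centre of its underside; z up. In that stack each disc lies within 3 mm of centred on the next larger one; the smallest is on top.
- cover_50: second smallest of four flat, plain brown wooden discs (pot covers): diameter 50 mm, 14 mm thick. At the start it lies on the 60 mm one. Origin: centre of its underside; z up. In that stack each disc lies within 3 mm of centred on the next larger one; the smallest is on top.
- cover_40: smallest of four flat, plain brown wooden discs (pot covers): diameter 40 mm, 14 mm thick. At the start it lies on the 50 mm one. Origin: centre of its underside; z up. In that stack each disc lies within 3 mm of centred on the next larger one; the smallest is on top.
- pot_70: largest of four open, round white ceramic seasoning pots, standing loose on the counter: body 70 mm in diameter, 70 mm high, narrowing near the top to a rim 58 mm in outer and 50 mm in inner diameter. Its cover is the disc as wide as its body, 70 mm. Origin: centre of its underside (on the counter); z up.
- pot_60: second largest of four open, round white ceramic seasoning pots, standing loose on the counter: body 60 mm in diameter, 95 mm high, narrowing near the top to a rim 48 mm in outer and 40 mm in inner diameter. Its cover is the disc as wide as its body, 60 mm. Origin: centre of its underside (on the counter); z up.
- pot_50: second smallest of four open, round white ceramic seasoning pots, standing loose on the counter: body 50 mm in diameter, 60 mm high, narrowing near the top to a rim 38 mm in outer and 30 mm in inner diameter. Its cover is the disc as wide as its body, 50 mm. Origin: centre of its underside (on the counter); z up.
- pot_40: smallest of four open, round white ceramic seasoning pots, standing loose on the counter: body 40 mm in diameter, 75 mm high, narrowing near the top to a rim 28 mm in outer and 20 mm in inner diameter. Its cover is the disc as wide as its body, 40 mm. Origin: centre of its underside (on the counter); z up.
- jar: empty clear glass jar with a steel screw-top lid, a bystander: 64 mm in diameter, 105 mm high, standing loose on the counter among the pots. Origin: centre of its underside; z up.
Things that resemble listed ones, but are neither listed nor needed, are in the scene too. Leave any yellow look-alike of the pot_50 alone.

How it is judged:
By the outcome, as a careful person would: the job done as asked, in the order asked, and still so for the second after the job is handed in, with the robot touching nothing.
It also fails if it takes over 112 s, if anything falls off the work surface, if the arm or the gripper's body presses on something with over 40 N, if the wrist force passes 120 N, or if a joint passes its speed limit or range.

### The arm

A 6-joint arm with a two-finger parallel gripper is mounted at the origin on the work surface. World frame = base frame: x ahead of the robot, y to its left, z up, the work surface at z = 0. Lengths are in m, angles in rad, forces in N, time in s.
With the tool pointing down it reaches from about 0.25 to 0.8 m from the base axis. Payload 3.9 kg.
Tool frame: the origin (TCP) lies between the finger pads; the fingertips stand 19 mm ahead of it and the grasp point (between the pads) is the TCP; y points along the fingers, x is the direction in which the jaws open and shut, and the axes are right-handed (so a half turn about y gives the same grasp; the last joint's range is limited). The gripper opens to 85 mm and grips with 20 to 120 N. Pads are 22 mm wide; open, the fingers measure 114 mm over their backs; the gripper's body (76 mm by 85 mm) begins 54 mm behind the grasp point. The pads swing forward as they close: fully open they stand 13 mm farther back than shut.
Start: joints at [-1.249, 0.26, -0.138, 1.173, 0, 1.571], TCP at [0.166, -0.498, 0.221] pointing down, gripper open.
Joint ranges: [-2.78, 2.78], [-0.83, 1.72], [-1.28, 1.37], [-1.9, 2.12], [-1.57, 1.48], [-3.14, 3.14]. Speed limits (rad/s): [2.57, 2.57, 3.14, 3.14, 3.14, 3.14].

### API

Orientations are given as a rotation vector (axis times angle).
In Python, from cell import ctrl, imaging, job_done gives the robot as it stands. The module is installed in compiled form; this text tells all that it offers.
- The arm moves only by the tool move_arm, never from a script. Its argument "increments" is text: rows parted by semicolons, each of 5 numbers parted by spaces: the closure, from 0 (fully open) to 1 (shut), then the shift along the tool's x, y, z in cm, then the turn about the tool's y in degrees. A call has 1 to 12 rows; each row is the pose to reach, as a shift and turn from the pose commanded when the call began, along the tool's axes at that moment; what a row does not reach only later rows make up. A row lasts 1/8 s, in which the tool goes at most 62.5 mm and 10.7 degrees, less where a joint would pass 70% of its speed; a pose out of reach is approached as far as the arm can. A call with a gripper value outside its range is refused whole. The fingers move at their own pace and stop on an object; "grip_force" is the grip in N (left out, the last holds). Time passes only in rows, so rows that repeat a pose let the fingers close. It gives the time, the measured TCP pose, the force and the opening at its end, in the units of the state.
- ctrl.observe(): the state, without advancing time (a new reading comes with each control period).
- imaging.capture(name): name is "side" or "top" or "wrist"; returns the picture (420x560x3 uint8, blue, green, red); there is no depth.
- imaging.camera_info(name): a dict with "mtx" (3x3 intrinsics, pixels), "R" (3x3) and "t" (3): a world point X has camera coordinates R X + t. Camera axes: x right, y down, z forward; pixel columns grow to the right and rows downward; lengths in m; the calibration is good to about 2 mm. A picture is of the moment at which its call begins: read the wrist's pose just before it. camera_info takes no time and is no camera call; for the wrist camera it gives the pose at the moment of the call.
- job_done(): hands the job in, once; it reports no verdict.
The state is a dict: "time_s": time; "qpos": joint angles; "dq": joint speeds; "effort": joint torques, N m; "tcp_pos": TCP position; "ee_rot": TCP orientation; "ft_force": force on the tool from outside, world axes, zero at the start; "moment": the same for the moment, N m; "finger_gap": opening from 0.0 (shut) to 1.0 (fully open).
Only numpy, scipy, OpenCV 4.12 (cv2) and the standard library are available. Lean on these libraries where they do the work, as an engineer would, in place of code of your own. Each camera call takes 0.05 s, during which the arm holds its last target. There are 200 camera calls.

## Working session

There is one attempt and no reset: what is moved stays moved. The work goes in short steps, Python scripts to look and compute and a tool call to move; the robot and the scene stay as the last step left them, time stands still between calls to the robot, and variables do not carry over. Pictures are saved under pics/ and viewed, about 12 in all and at most 16, crops included, and the job is handed in when it is done.

Besides the shell and the picture viewer there is one more tool, called after "Emit:" by a JSON object that holds its "op" and its "data". move_arm: Moves the arm, as the interface text tells. Its arguments: {"type":"object","properties":{"increments":{"type":"string"},"grip_force":{"type":"number"}},"required":["increments"]}

```bash
mkdir -p pics; python3 - <<'E'
from cell import ctrl, imaging
import cv2,numpy as np
np.set_printoptions(precision=4,suppress=True)
s=ctrl.observe();print(s)
for n in("side","top"):
    im=imaging.capture(n);cv2.imwrite(f"pics/{n}0.png",im);i=imaging.camera_info(n);print(n,i["mtx"],i["R"],i["t"])
E
```

```text
{'time_s': 0.0, 'qpos': array([-1.249 ,  0.2607, -0.1394,  1.1727,  0.    ,  1.5708]), 'dq': array([-0.0006,  0.0009,  0.0008,  0.0001, -0.002 ,  0.001 ]), 'effort': array([  0.0006, -40.5677,  25.3923,   0.0187,   0.0002,  -0.    ]), 'tcp_pos': array([ 0.1658, -0.4974,  0.2203]), 'ee_rot': array([-1.3433,  0.9701, -0.9675]), 'ft_force': array([ 0.5367, -0.0122, -0.1099]), 'moment': array([-0.05  , -0.0026,  0.0484]), 'finger_gap': 0.9990136298469355}
side [[378.9628   0.     274.3537]
 [  0.     378.9628 204.1745]
 [  0.       0.       1.    ]] [[ 0.8948 -0.446  -0.0197]
 [-0.2831 -0.5327 -0.7975]
 [ 0.3452  0.7192 -0.6029]] [-0.519   0.223   0.6028]
top [[466.2908   0.     270.7901]
 [  0.     466.2908 207.973 ]
 [  0.       0.       1.    ]] [[-0.0003 -0.9993 -0.0387]
 [-0.9818  0.0077 -0.1899]
 [ 0.1901  0.0379 -0.981 ]] [0.0237 0.5857 0.9644]
```

View pics/top0.png

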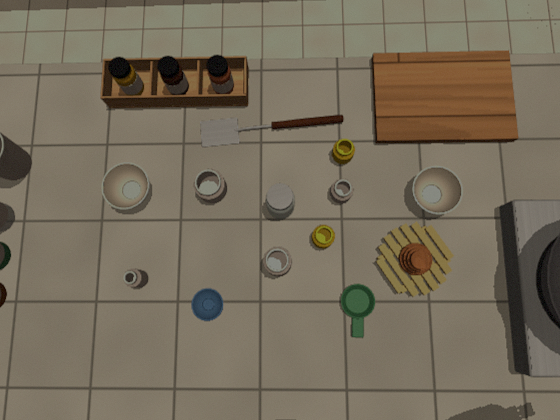

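View pics/side0.png

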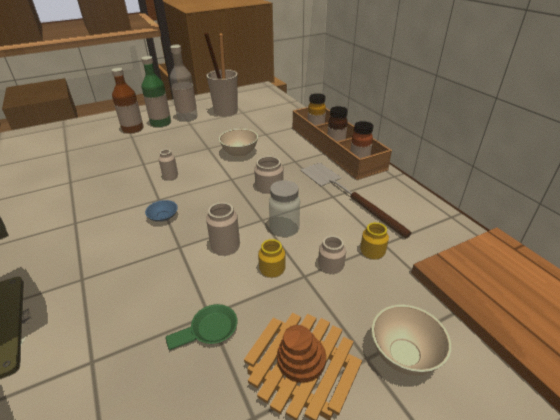

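The top view shows the white pots at about pot_70 (209,184), pot_60 (278,261), pot_50 (342,190) and pot_40 (133,278). The jar is at (280,200), the stack at (415,258), and the yellow decoys at (344,150) and (323,236). Next I'll take enlarged crops to fit the rims.

```bash
cat > h.py <<'E'
from cell import ctrl, imaging
import cv2,numpy as np
from scipy.spatial.transform import Rotation as Ro
np.set_printoptions(precision=4,suppress=True)
def ray(i,uv,z):
    d=np.linalg.solve(i["mtx"],[uv[0],uv[1],1.]); d=i["R"].T@d; c=-i["R"].T@i["t"]
    return c+d*(z-c[2])/d[2]
def proj(i,X):
    p=i["mtx"]@(i["R"]@np.array(X)+i["t"]); return p[:2]/p[2]
def two(i,a,j,b):
    A=[];y=[]
    for k,uv in((i,a),(j,b)):
        d=k["R"].T@np.linalg.solve(k["mtx"],[*uv,1.]); d/=np.linalg.norm(d); P=np.eye(3)-np.outer(d,d); A.append(P); y.append(P@(-k["R"].T@k["t"]))
    return np.linalg.lstsq(np.vstack(A),np.hstack(y),rcond=None)[0]
E
python3 - <<'E'
from h import *
im=cv2.imread("pics/top0.png");i=imaging.camera_info("top")
print(Ro.from_rotvec(ctrl.observe()["ee_rot"]).as_matrix())
P=dict(p70=(209,184,.07),p60=(278,261,.095),p50=(342,190,.06),p40=(133,278,.075),jar=(280,200,.105),st=(415,258,.08))
t=[]
for k,(u,v,z) in P.items():
    print(k,ray(i,(u,v),z))
    t.append(cv2.convertScaleAbs(cv2.resize(im[v-25:v+25,u-25:u+25],None,fx=5,fy=5,interpolation=cv2.INTER_CUBIC),alpha=1.2))
cv2.imwrite("pics/m1.png",np.vstack([np.hstack(t[:3]),np.hstack(t[3:])]))
E
```

```text
[[ 0.3163 -0.0005  0.9487]
 [-0.9487  0.0016  0.3163]
 [-0.0017 -1.     -0.    ]]
p70 [0.6379 0.1565 0.07  ]
p60 [0.467 0.005 0.095]
p50 [ 0.624  -0.1345  0.06  ]
p40 [0.4338 0.312  0.075 ]
jar [0.5933 0.0002 0.105 ]
st [ 0.4735 -0.2783  0.08  ]
```

View pics/m1.png

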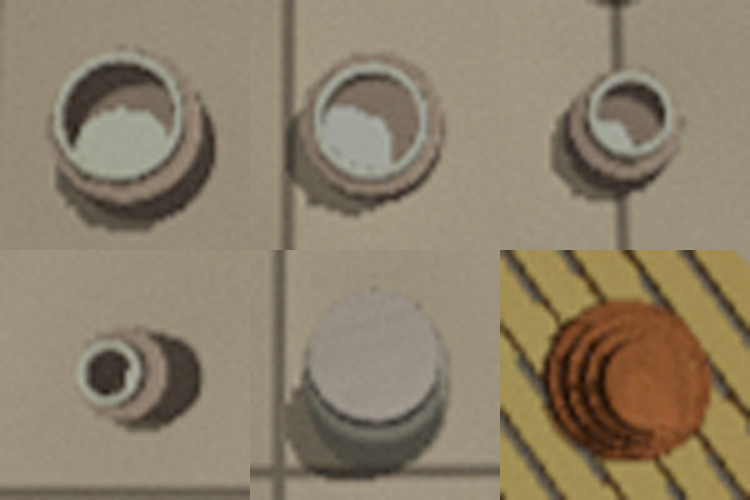

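In the crops, the rim centres are p70 (208.0,182.2), p60 (276.8,259.5), p50 (342.6,187.2) and p40 (129.6,277.0), with the top disc at about (420.6,258.8). I'll move over the stack and turn the jaws so the clearances work at every pot.

Emit:
{"op": "move_arm", "data": {"increments": "0 -10.2 0 35.5 -34.7;0 -10.2 0 35.5 -34.7;0 -10.2 0 35.5 -34.7;0 -10.2 0 35.5 -34.7;0 -10.2 0 35.5 -34.7;0 -10.2 0 35.5 -34.7;0 -10.2 0 35.5 -34.7;0 -10.2 0 35.5 -34.7;0 -10.2 0 35.5 -34.7;0 -10.2 0 35.5 -34.7"}}

```text
time_s: 1.35
tcp_pos: [0.4695, -0.2898, 0.2212]
ee_rot: [-1.511, 0.505, -0.505]
ft_force: [-0.6, 0.2, 0.7]
finger_gap: 1.004
```

```bash
python3 - <<'E'
from h import *
i=imaging.camera_info("top")
for k,u,v,z in(("p70",208,182.2,.07),("p60",276.8,259.5,.095),("p50",342.6,187.2,.06),("p40",129.6,277,.075),("st",420.6,258.8,.08)): print(k,ray(i,(u,v),z))
s=ctrl.observe();print(s["time_s"],s["tcp_pos"],s["qpos"],Ro.from_rotvec(s["ee_rot"]).as_matrix())
w=imaging.camera_info("wrist");print(w["mtx"][0,0],w["mtx"][:2,2],-w["R"].T@w["t"],w["R"])
cv2.imwrite("pics/w1.png",imaging.capture("wrist"))
E
```

```text
p70 [0.6419 0.1588 0.07  ]
p60 [0.4701 0.0075 0.095 ]
p50 [ 0.6302 -0.136   0.06  ]
p40 [0.436  0.3194 0.075 ]
st [ 0.4718 -0.2897  0.08  ]
1.35 [ 0.4695 -0.2898  0.2212] [-0.553   0.3061 -0.0726  1.1923 -0.0001  1.6632] [[ 0.7988 -0.0002  0.6015]
 [-0.6015 -0.      0.7988]
 [-0.0001 -1.     -0.0001]]
330.5663275241755 [282.2066 212.2004] [ 0.5127 -0.2313  0.3745] [[ 0.7995 -0.6007 -0.0005]
 [-0.5758 -0.7666  0.2843]
 [-0.1711 -0.227  -0.9587]]
```

View pics/w1.png

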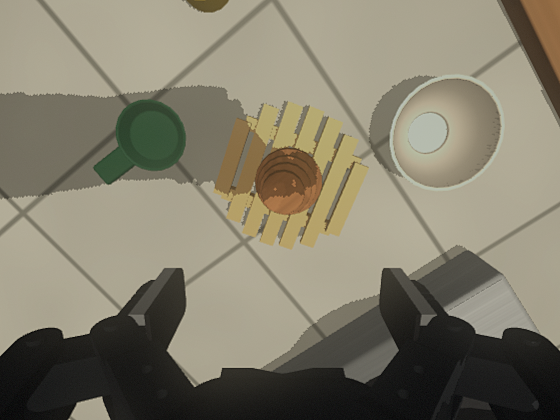

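The wrist view shows the stack at about (289,182), with the top disc near (290,195) and the bowl, spoon and fingers well clear of it. I'll enlarge it.

```bash
python3 - <<'E'
from h import *
im=cv2.imread("pics/w1.png")[138:226,244:332]
cv2.imwrite("pics/w1c.png",cv2.convertScaleAbs(cv2.resize(im,None,fx=6,fy=6,interpolation=cv2.INTER_CUBIC),alpha=1.8,beta=-60))
E
```

```text
(no output)
```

View pics/w1c.png

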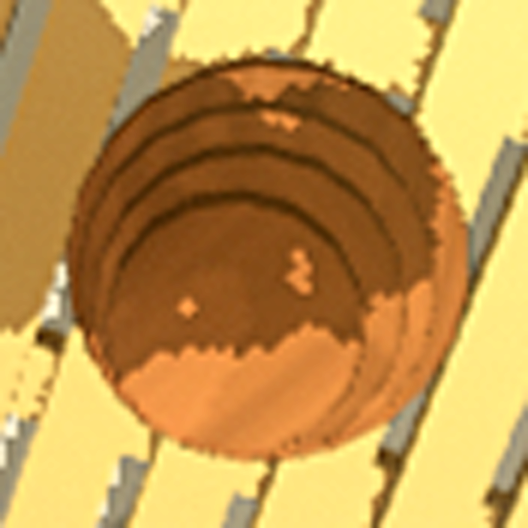

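```bash
python3 - <<'E'
from h import *
w=imaging.camera_info("wrist")
f=lambda x,y:(244+(x+.5)/6-.5,138+(y+.5)/6-.5)
print(ray(w,f(235,323),.08),ray(w,f(269,258),.038))
for z,pts in((.08,[(105,300),(365,310),(235,190),(235,457)]),(.066,[(405,270),(240,147)]),(.052,[(437,250),(255,102)]),(.038,[(68,250),(470,250),(265,57)])):
    for p in pts:
        X=ray(w,f(*p),z); R=np.array([[.8,-.6],[.6,.8]]); print(z,p,X[:2],"tool xz",R@X[:2])
print(R@[.4695,-.2898])
E
```

```text
[ 0.4726 -0.2855  0.08  ] [ 0.4784 -0.2875  0.038 ]
0.08 (105, 300) [ 0.459  -0.2708] tool xz [0.5297 0.0588]
0.08 (365, 310) [ 0.4896 -0.2957] tool xz [0.5691 0.0572]
0.08 (235, 190) [ 0.4848 -0.2692] tool xz [0.5494 0.0755]
0.08 (235, 457) [ 0.4599 -0.3025] tool xz [0.5494 0.0339]
0.066 (405, 270) [ 0.4973 -0.2973] tool xz [0.5763 0.0606]
0.066 (240, 147) [ 0.4881 -0.2661] tool xz [0.5502 0.08  ]
0.052 (437, 250) [ 0.5028 -0.3007] tool xz [0.5827 0.0611]
0.052 (255, 102) [ 0.4933 -0.2634] tool xz [0.5526 0.0853]
0.038 (68, 250) [ 0.4516 -0.2657] tool xz [0.5207 0.0584]
0.038 (470, 250) [ 0.5069 -0.3072] tool xz [0.5898 0.0584]
0.038 (265, 57) [ 0.4982 -0.2598] tool xz [0.5545 0.0911]
[0.5495 0.0499]
```

Jaw-frame coordinates agree to about 3 mm between the wrist and top cameras. Now I'll descend on the 40 mm disc with the tips kept above the 50 mm disc, and close.

Emit:
{"op": "move_arm", "data": {"increments": "0 0 6 0.4 0;0 0 11 0.4 0;0 0 13.2 0.4 0;0 0 13.2 0.4 0;0.3 0 13.2 0.4 0;0.3 0 13.2 0.4 0;1 0 13.2 0.4 0;1 0 13.2 0.4 0;1 0 13.2 0.4 0;1 0 13.2 0.4 0;1 0 13.2 0.4 0", "grip_force": 25}}

```text
time_s: 2.78
tcp_pos: [0.4729, -0.2857, 0.089]
ee_rot: [-1.511, 0.504, -0.504]
ft_force: [0.1, 1.1, 0.2]
finger_gap: -0.0
```

```bash
python3 - <<'E'
from h import *
print(ctrl.observe()["finger_gap"])
im=imaging.capture("side")[270:400,230:370];b=imaging.capture("wrist")[150:420,100:460]
cv2.imwrite("pics/s2.png",np.hstack([cv2.resize(im,None,fx=3,fy=3,interpolation=cv2.INTER_CUBIC),cv2.resize(b,(350,390))]))
E
```

```text
-2.777606894547503e-05
```

View pics/s2.png

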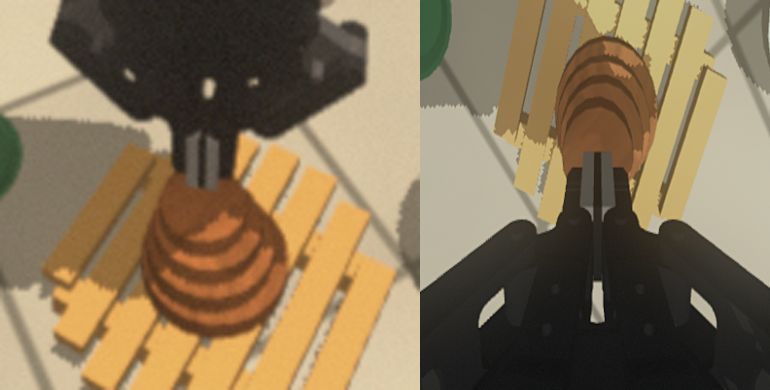

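The fingers shut fully above the disc, and the stack looks undisturbed. The shut tips appear at about wrist (282,255), so I'll work out their height.

```bash
python3 - <<'E'
from h import *
w=imaging.camera_info("wrist");s=ctrl.observe();t=s["tcp_pos"];print(t,s["ft_force"])
for dz in(0,-.005,-.01,-.019,-.025):
    print(dz,proj(w,t+[0,0,dz]),proj(w,t+[.6*.011,.8*.011,dz]),proj(w,t-[.6*.011,.8*.011,-dz]))
print(proj(w,[.4726,-.2855,.08]),proj(imaging.camera_info("top"),[.4726,-.2855,.08]))
im=imaging.capture("wrist")[170:270,220:345];cv2.imwrite("pics/w3.png",cv2.convertScaleAbs(cv2.resize(im,None,fx=6,fy=6,interpolation=cv2.INTER_CUBIC),alpha=1.5))
E
```

```text
[ 0.4729 -0.2858  0.089 ] [-0.0019  0.1034  0.431 ]
0 [283.5467 263.8979] [283.6    243.6912] [283.4954 283.365 ]
-0.005 [283.5145 259.7376] [283.5657 240.0261] [283.4651 278.7472]
-0.01 [283.4841 255.8023] [283.5333 236.5629] [283.4365 274.3749]
-0.019 [283.4332 249.2303] [283.4793 230.7869] [283.3887 267.0636]
-0.025 [283.4019 245.1777] [283.446 227.23 ] [283.3592 262.5494]
[282.7051 256.5188] [418.5427 258.4005]
```

View pics/w3.png

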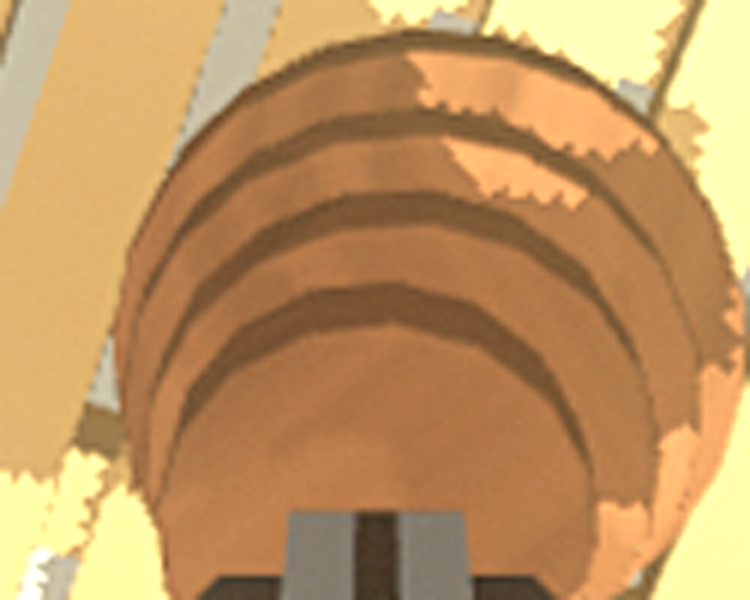

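```bash
python3 - <<'E'
from h import *
w=imaging.camera_info("side");t=ctrl.observe()["tcp_pos"]
for dz in(.02,.01,0,-.01,-.019):print(dz,[proj(w,t+np.array([.6*o,.8*o,dz])) for o in(-.011,.011)])
E
```

```text
0.02 [array([295.7718, 329.5978]), array([298.0214, 315.4381])]
0.01 [array([295.6614, 334.2016]), array([297.8881, 320.054 ])]
0 [array([295.5537, 338.694 ]), array([297.7579, 324.5618])]
-0.01 [array([295.4485, 343.079 ]), array([297.6307, 328.9654])]
-0.019 [array([295.356 , 346.9368]), array([297.5188, 332.8425])]
```

Both the wrist and side views put the shut tips about 13 mm above the TCP, not 19 mm below it. I'll open, go 33 mm lower and close again. The open jaws straddle the whole stack, and the gap will tell what is held.

Emit:
{"op": "move_arm", "data": {"increments": "0 0 0 0 0;0 0 0 0 0;0 0 0 0 0;0 0 0 0 0;0 0 2 0 0;0 0 3.3 0 0;0 0 3.3 0 0;0.35 0 3.3 0 0;0.35 0 3.3 0 0;0.35 0 3.3 0 0;0.35 0 3.3 0 0", "grip_force": 25}}

```text
time_s: 4.3
tcp_pos: [0.4731, -0.2859, 0.0564]
ee_rot: [-1.512, 0.503, -0.504]
ft_force: [0.6, 0.1, -0.2]
finger_gap: 0.65
```

```bash
python3 - <<'E'
from h import *
s=ctrl.observe();print(s["finger_gap"],s["tcp_pos"],s["ft_force"])
im=imaging.capture("side")[270:400,230:370];b=imaging.capture("wrist")[150:330,160:400]
cv2.imwrite("pics/s3.png",np.hstack([cv2.resize(im,(390,362),interpolation=cv2.INTER_CUBIC),cv2.resize(b,None,fx=1.7,fy=2.0111)[:362]]))
E
```

```text
0.6495740387620621 [ 0.4731 -0.2859  0.0564] [ 0.5796  0.1082 -0.1837]
```

View pics/s3.png

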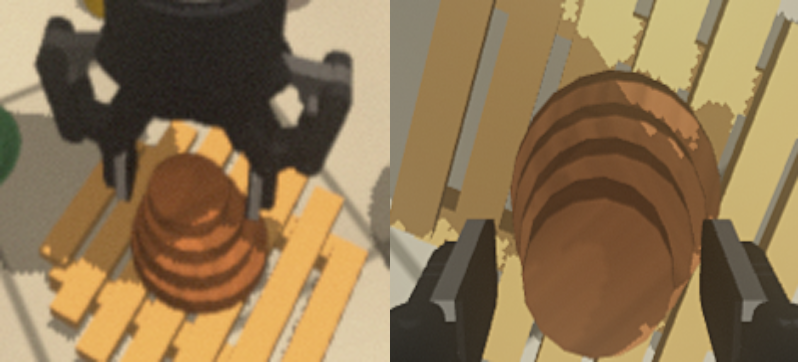

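The jaws straddle the top disc without contact. Their near tip corners in the side view are at about (273.8,341.8) and (320.5,348.2).

```bash
python3 - <<'E'
from h import *
w=imaging.camera_info("side");t=ctrl.observe()["tcp_pos"];ax=np.array([.8,-.6,0]);az=np.array([.6,.8,0])
for z in(.05,.06,.065,.07,.075,.08,.085):print(z,[proj(w,np.r_[(t+ax*a-.011*az)[:2],z]) for a in(-.031,.031)])
w=imaging.camera_info("wrist")
for z in(.05,.06,.07,.08,.085):print(z,[proj(w,np.r_[(t+ax*a+.011*az)[:2],z]) for a in(-.0275,.0275)])
E
```

```text
0.05 [array([273.1081, 351.8089]), array([317.7822, 358.7922])]
0.06 [array([272.95  , 347.7129]), array([318.1483, 354.7013])]
0.065 [array([272.8696, 345.6291]), array([318.3346, 352.6195])]
0.07 [array([272.7882, 343.5208]), array([318.5231, 350.5128])]
0.075 [array([272.7059, 341.3878]), array([318.7139, 348.3808])]
0.08 [array([272.6226, 339.2294]), array([318.907, 346.223])]
0.085 [array([272.5383, 337.0453]), array([319.1024, 344.039 ])]
0.05 [array([230.2851, 239.1258]), array([336.8976, 239.2552])]
0.06 [array([227.1888, 246.5653]), array([340.1525, 246.7019])]
0.07 [array([223.7004, 254.9474]), array([343.8197, 255.092 ])]
0.08 [array([219.74  , 264.4633]), array([347.983 , 264.6169])]
0.085 [array([217.5519, 269.7209]), array([350.2832, 269.8793])]
```

The tips are at about 0.075 at this opening, from both views. I'll go 3 mm lower, grip and lift.

Emit:
{"op": "move_arm", "data": {"increments": "0.35 0 0.3 0 0;0.35 0 0.3 0 0;1 0 0.3 0 0;1 0 0.3 0 0;1 0 0.3 0 0;1 0 0.3 0 0;1 0 0.3 0 0;1 0 -0.7 0 0;1 0 -3 0 0;1 0 -8 0 0;1 0 -13.7 0 0;1 0 -13.7 0 0", "grip_force": 30}}

```text
time_s: 5.9
tcp_pos: [0.4759, -0.2876, 0.1985]
ee_rot: [-1.514, 0.496, -0.512]
ft_force: [-0.4, 0.1, -0.4]
finger_gap: 0.455
```

The 40 mm disc is held (gap 0.455). Now to pot_40.

Emit:
{"op": "move_arm", "data": {"increments": "1 -4 0 4.6 0;1 -8 0 9.2 0;1 -12 0 14 0;1 -16 0 18.5 0;1 -20 0 23 0;1 -24 0 28 0;1 -28 0 33 0;1 -32 0 37.5 0;1 -36 0 42 0;1 -39.3 0 46.2 0;1 -39.3 0 46.2 0;1 -39.3 0 46.2 0"}}

```text
time_s: 7.4
tcp_pos: [0.4348, 0.3188, 0.1921]
ee_rot: [-1.514, 0.504, -0.503]
ft_force: [0.6, -0.5, -0.6]
finger_gap: 0.453
```

```bash
cat > look.py <<'E'
from h import *
import sys
def look(name,guess,z,r=45,f=6):
    s=ctrl.observe();w=imaging.camera_info("wrist");im=imaging.capture("wrist")
    t=s["tcp_pos"];print("tcp",t,"ab",[.8*t[0]-.6*t[1],.6*t[0]+.8*t[1]],"gap",s["finger_gap"],"R0",Ro.from_rotvec(s["ee_rot"]).as_matrix()[:,0])
    p=proj(w,[*guess,z]);u0,v0=[max(0,int(q)-r) for q in p];print("pred",p,"crop",u0,v0)
    np.savez(f"pics/{name}.npz",**{k:w[k] for k in("mtx","R","t")},o=[u0,v0,f])
    cv2.imwrite(f"pics/{name}.png",cv2.convertScaleAbs(cv2.resize(im[v0:v0+2*r,u0:u0+2*r],None,fx=f,fy=f,interpolation=cv2.INTER_CUBIC),alpha=1.4))
def pt(name,x,y,z):
    d=np.load(f"pics/{name}.npz");u0,v0,f=d["o"];X=ray(d,(u0+(x+.5)/f-.5,v0+(y+.5)/f-.5),z);return X,[.8*X[0]-.6*X[1],.6*X[0]+.8*X[1]]
E
python3 -c "
from look import *
look('q40',(.436,.3194),.075)"
```

```text
tcp [0.4348 0.3188 0.1921] ab [np.float64(0.15655758880477566), np.float64(0.5158849129468772)] gap 0.45287464043953746 R0 [ 0.8004 -0.5995 -0.0003]
pred [283.8567 202.116 ] crop 238 157
```

View pics/q40.png

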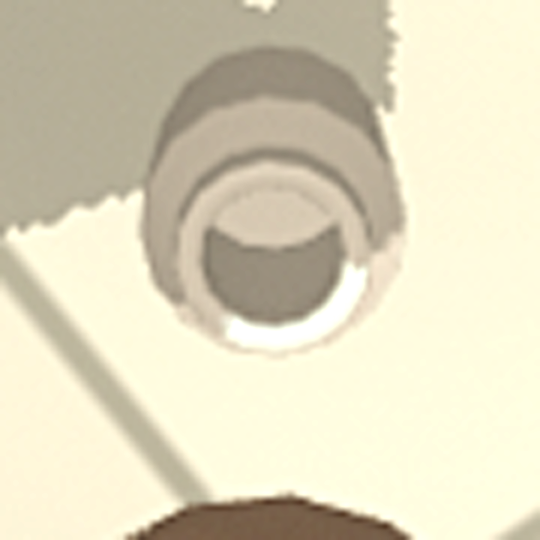

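The pot_40 rim spans x 178–370, y 160–355 in the crop, centre (274,258). The held disc's front edge is at y≈497.

```bash
python3 -c "
from look import *
for p in((274,258),(178,258),(370,258),(274,160),(274,355)): print(p,*pt('q40',*p,.075))
t=.1921
for z in (.19,.2,.205,.21,.22): print(z,pt('q40',280,497,z)[1])"
```

```text
(274, 258) [0.4369 0.3215 0.075 ] [np.float64(0.1566410541080606), np.float64(0.5193290580078755)]
(178, 258) [0.4261 0.3296 0.075 ] [np.float64(0.14314294830994184), np.float64(0.519302513198749)]
(370, 258) [0.4477 0.3134 0.075 ] [np.float64(0.1701381801383704), np.float64(0.519355600890232)]
(274, 160) [0.4453 0.3327 0.075 ] [np.float64(0.15660343339118987), np.float64(0.5333446454504202)]
(274, 355) [0.4284 0.31   0.075 ] [np.float64(0.1566793904967141), np.float64(0.5050468472448202)]
0.19 [np.float64(0.15685507536943258), np.float64(0.528372132445293)]
0.2 [np.float64(0.15678922205272156), np.float64(0.5322855917077605)]
0.205 [np.float64(0.156756295394366), np.float64(0.5342423213389942)]
0.21 [np.float64(0.15672336873601045), np.float64(0.5361990509702278)]
0.22 [np.float64(0.15665751541929943), np.float64(0.5401125102326952)]
```

Emit:
{"op": "move_arm", "data": {"increments": "1 0 4 0.4 0;1 0 8 0.4 0;1 0 9.7 0.4 0;1 0 10.2 0.4 0;1 0 10.4 0.4 0;1 0 10.4 0.4 0;1 0 10.4 0.4 0"}}

```text
time_s: 8.32
tcp_pos: [0.4387, 0.3231, 0.09]
ee_rot: [-1.51, 0.503, -0.505]
ft_force: [-0.2, 0.2, 0.2]
finger_gap: 0.457
```

```bash
python3 - <<'E'
from h import *
im=imaging.capture("side")[130:215,110:240]
cv2.imwrite("pics/s40.png",cv2.resize(im,None,fx=5,fy=5,interpolation=cv2.INTER_CUBIC))
E
```

```text
(no output)
```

View pics/s40.png

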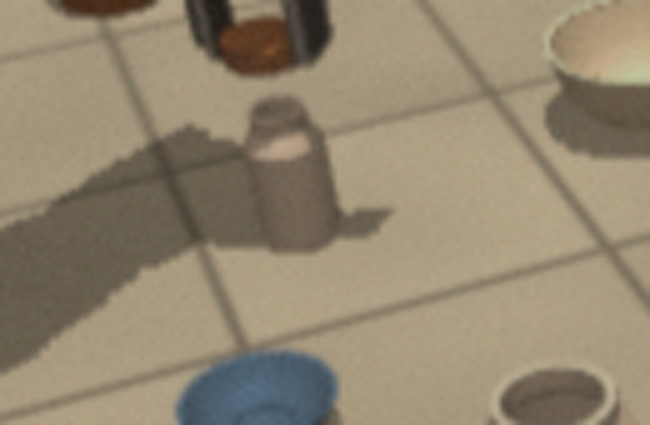

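The disc is still about 25 mm above the rim because I had the offset sign wrong. I'll cross-check the lateral position with the side camera before lowering.

```bash
python3 - <<'E'
from h import *
w=imaging.camera_info("side");s=ctrl.observe();t=s["tcp_pos"];print(t,.8*t[0]-.6*t[1],.6*t[0]+.8*t[1])
for n,uv,z in(("rim",(165.5,150.4),.075),("disc",(161.5,137.5),.1166)):
    X=ray(w,uv,z);print(n,X,.8*X[0]-.6*X[1],.6*X[0]+.8*X[1])
E
```

```text
[0.4386 0.3231 0.0899] 0.15698457304519545 0.5216215277063262
rim [0.4404 0.3232 0.075 ] 0.15837636579379025 0.5228377860868904
disc [0.4361 0.312  0.1166] 0.16170877884278606 0.5112731860106963
```

Emit:
{"op": "move_arm", "data": {"increments": "1 0 1 -0.1 0;1 0 2 -0.1 0;1 0 2.4 -0.1 0;1 0 2.6 -0.1 0;1 0 2.6 -0.1 0"}}

```text
time_s: 9.0
tcp_pos: [0.4374, 0.322, 0.0635]
ee_rot: [-1.511, 0.504, -0.504]
ft_force: [-1.1, -1.1, 2.7]
finger_gap: 0.454
```

```bash
python3 - <<'E'
from h import *
s=ctrl.observe();t=s["tcp_pos"];print(t,.8*t[0]-.6*t[1],.6*t[0]+.8*t[1])
im=imaging.capture("side")[130:200,130:210];b=imaging.capture("wrist")[190:310,200:370]
cv2.imwrite("pics/s40b.png",np.hstack([cv2.resize(im,(411,360),interpolation=cv2.INTER_CUBIC),cv2.resize(b,(380,360)) ]))
E
```

```text
[0.4374 0.322  0.0635] 0.15673166656029713 0.5200857203481357
```

View pics/s40b.png

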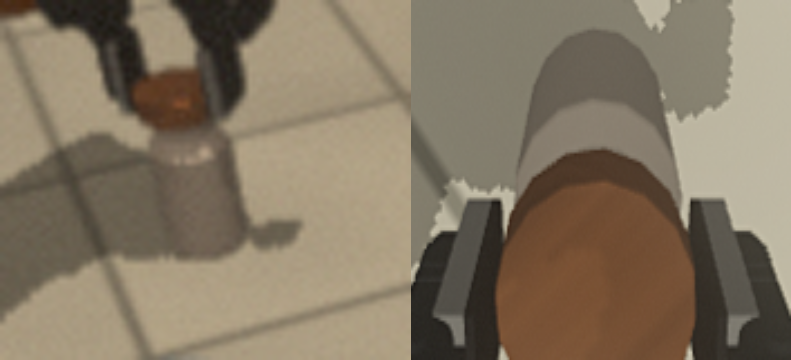

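The disc is seated on pot_40 with 2.7 N of contact. I'll release it, rise and head back to the stack for the 50 mm disc.

Emit:
{"op": "move_arm", "data": {"increments": "0.35 0 0 0 0;0.3 0 0 0 0;0.2 0 0 0 0;0.2 0 -2 0 0;0.2 0 -6 0 0;0.2 0 -11 0 0;0.2 3 0 0 0;0.2 3 -13 -4 0;0.2 7.5 -13 -9 0;0.2 12 -13 -14 0;0.2 16 -13 -19 0;0.2 20 -13 -23.5 0"}}

```text
time_s: 10.6
tcp_pos: [0.4549, 0.0361, 0.1932]
ee_rot: [-1.511, 0.502, -0.504]
ft_force: [0.4, -0.8, 0.0]
finger_gap: 0.8
```

One row of that move dipped by mistake (y back to 0 while 3 cm aside). I'll check cover_40 numerically while continuing to the stack.

Emit:
{"op": "move_arm", "data": {"increments": "0.2 4 0 -4.7 0;0.2 8 0 -9.5 0;0.2 12 0 -14.2 0;0.2 16 0 -19 0;0.2 19.4 0 -23 0;0.2 19.4 0 -23 0;0.2 19.4 0 -23 0"}}

```text
time_s: 11.48
tcp_pos: [0.4716, -0.2621, 0.1926]
ee_rot: [-1.511, 0.505, -0.503]
ft_force: [-0.7, 0.4, 0.2]
finger_gap: 0.797
```

```bash
cat >> look.py <<'E'
def brown(im,c,r):
    x,y=[int(q) for q in c];m=np.zeros(im.shape[:2],np.uint8);cv2.circle(m,(x,y),r,255,-1)
    h=cv2.cvtColor(im,cv2.COLOR_BGR2HSV);k=cv2.inRange(h,(3,90,30),(16,255,255))&m
    cs,_=cv2.findContours(k,cv2.RETR_EXTERNAL,cv2.CHAIN_APPROX_NONE);c=max(cs,key=cv2.contourArea);return cv2.fitEllipse(c)
def ab(X): return np.array([.8*X[0]-.6*X[1],.6*X[0]+.8*X[1]])
E
python3 - <<'E'
from look import *
im=imaging.capture("top");i=imaging.camera_info("top");cv2.imwrite("pics/t2.png",im)
e=brown(im,proj(i,[.4369,.3215,.089]),18);print(e,ray(i,e[0],.089),ab(ray(i,e[0],.089)))
look('k50',(.474,-.2868),.066,50,6)
w=np.load("pics/k50.npz");im=imaging.capture("wrist");cv2.imwrite("pics/k50f.png",im)
for n,z in(("50",.066),):
    print(proj(w,[.474,-.2868,z]),proj(w,[.4909,-.2643,z]))
E
```

```text
((128.02809143066406, 277.1740417480469), (18.23244285583496, 19.634859085083008), 78.10921478271484) [0.435  0.3179 0.089 ] [0.1572 0.5153]
tcp [ 0.4716 -0.2615  0.1927] ab [np.float64(0.534203816208729), np.float64(0.07379513535556961)] gap 0.8008544357428682 R0 [ 0.8004 -0.5994 -0.0013]
pred [302.3203 221.5993] crop 252 171
[302.3203 221.5993] [302.9649 190.729 ]
```

View pics/k50.png

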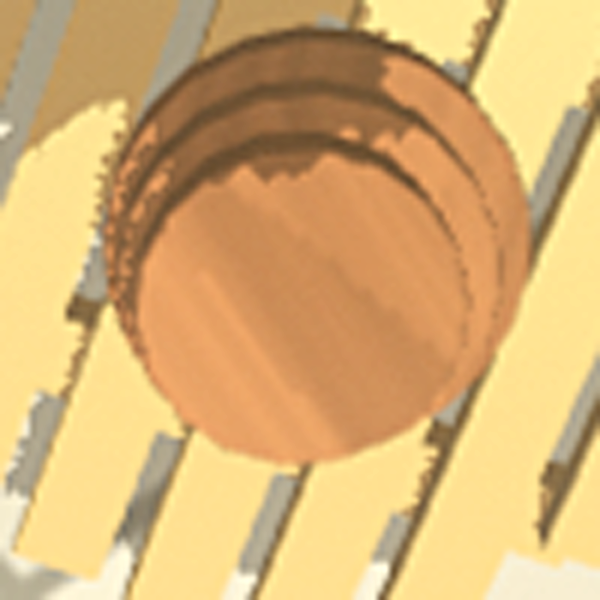

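Cover_40 sits within 2 mm of its rim centre in the top view. In this crop the 50 mm disc spans x 137–468, y 146–463, and the stack is undisturbed.

```bash
python3 -c "
from look import *
for p,z in (((137,300),.066),((468,300),.066),((302,146),.066),((302,463),.066),((500,280),.052),((320,85),.052),((530,240),.038),((320,30),.038)): print(p,pt('k50',*p,z)[1])
s=ctrl.observe();print(ab(s['tcp_pos']),s['tcp_pos'])"
```

```text
(137, 300) [np.float64(0.5264254281746705), np.float64(0.05585156560911614)]
(468, 300) [np.float64(0.5755210591284217), np.float64(0.05596903204135806)]
(302, 146) [np.float64(0.5504616426649284), np.float64(0.07937067703098544)]
(302, 463) [np.float64(0.5513920657738623), np.float64(0.029864955763603235)]
(500, 280) [np.float64(0.5824431404270975), np.float64(0.05471452644140512)]
(320, 85) [np.float64(0.5538403291714222), np.float64(0.085469373313773)]
(530, 240) [np.float64(0.5892966209388952), np.float64(0.057127601266873856)]
(320, 30) [np.float64(0.5546144037786358), np.float64(0.09133866430939952)]
[0.5342 0.0743] [ 0.4719 -0.2611  0.193 ]
```

Emit:
{"op": "move_arm", "data": {"increments": "0.2 1.7 2 -2.0 0;0.2 1.7 7 -2.0 0;0.2 1.7 12 -2.0 0;0.2 1.7 14.5 -2.0 0;0.2 1.7 15.5 -2.0 0;0.2 1.7 15.5 -2.0 0;0.2 1.7 15.5 -2.0 0;1 1.7 15.5 -2.0 0;1 1.7 15.5 -2.0 0;1 1.7 15.5 -2.0 0;1 1.7 15.5 -2.0 0;1 1.7 15.5 -2.0 0", "grip_force": 30}}

```text
time_s: 13.12
tcp_pos: [0.4747, -0.2892, 0.0395]
ee_rot: [-1.512, 0.502, -0.506]
ft_force: [0.0, 0.9, 5.6]
finger_gap: 0.569
```

```bash
python3 -c "
from look import *
s=ctrl.observe();print(ab(s['tcp_pos']),s['tcp_pos'],s['finger_gap'],s['ft_force'])
i=imaging.camera_info('top')
for k,u,v,z in(('p70',208,182.2,.07),('p60',276.8,259.5,.095),('p50',342.6,187.2,.06),('p40',129.6,277,.075)): print(k,ab(ray(i,(u,v),z)))"
```

```text
[0.5533 0.0534] [ 0.4747 -0.2892  0.0395] 0.5685960831971042 [0.0285 0.8959 5.6014]
p70 [0.4183 0.5122]
p60 [0.3716 0.2881]
p50 [0.5858 0.2693]
p40 [0.1571 0.5171]
```

The 50 mm disc is gripped (gap 0.569). The tips rest lightly on the 60 mm disc (5.6 N), so disc underside = TCP + 12.5 mm. I'll lift it to pot_50.

Emit:
{"op": "move_arm", "data": {"increments": "1 0 -0.8 0 0;1 0 -2 0 0;1 0 -6 0 0;1 0 -11 2 0;1 1 -13 7 0;1 2 -13 12 0;1 3 -13 17 0;1 3.2 -13 21.6 0;1 3.2 -13 21.6 0;1 3.2 -13 21.6 0;1 3.2 -13 21.6 0"}}

```text
time_s: 14.5
tcp_pos: [0.628, -0.136, 0.1683]
ee_rot: [-1.511, 0.505, -0.505]
ft_force: [0.4, -1.1, -0.2]
finger_gap: 0.573
```

```bash
python3 -c "
from look import *
look('q50',(.630,-.1355),.06,50,6)
s=ctrl.observe();print(ab(s['tcp_pos']))"
```

```text
tcp [ 0.628  -0.136   0.1683] ab [np.float64(0.5840129133586479), np.float64(0.2680288613795937)] gap 0.573146246581083 R0 [ 0.7993 -0.601  -0.0001]
pred [284.6949 204.7541] crop 234 154
[0.5841 0.2679]
```

View pics/q50.png

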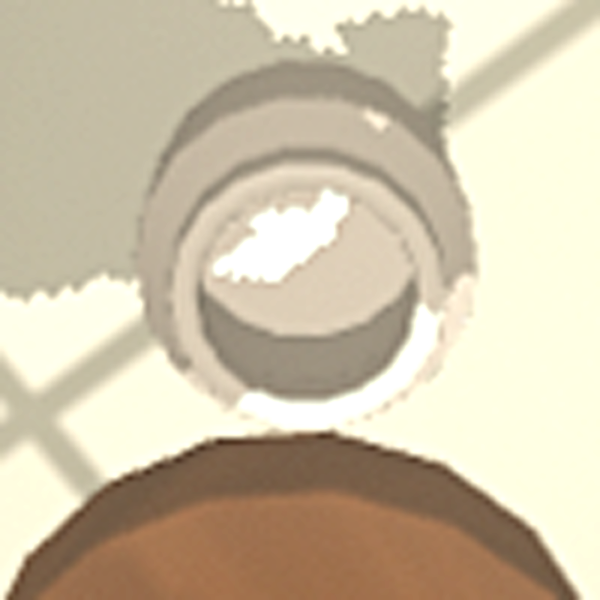

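In the crop the pot_50 rim spans x 171–440, y 162–428, centre (306,295). The held disc's lower front edge is at (298,433) and its upper front edge at (298,490).

```bash
python3 -c "
from look import *
for p in((171,295),(440,295),(306,162),(306,428)): print(p,pt('q50',*p,.06)[1])
z=.1683+.0125
print(pt('q50',298,433,z)[1],pt('q50',298,490,z+.014)[1],pt('q50',8,598,z)[1],pt('q50',578,598,z)[1])
s=ctrl.observe();print(ab(s['tcp_pos']),s['tcp_pos'])"
```

```text
(171, 295) [np.float64(0.5667917643374173), np.float64(0.2712996429720549)]
(440, 295) [np.float64(0.6034811579936699), np.float64(0.27129912203116224)]
(306, 162) [np.float64(0.5851706144739808), np.float64(0.28969923019711996)]
(306, 428) [np.float64(0.5852414863585201), np.float64(0.2521587691240199)]
[np.float64(0.5837979717057753), np.float64(0.2927269229194579)] [np.float64(0.5837626487420381), np.float64(0.2934169270502639)] [np.float64(0.5615192187845861), np.float64(0.2793352973581827)] [np.float64(0.6053243637310753), np.float64(0.2793387193639562)]
[0.5841 0.2679] [ 0.628  -0.1361  0.1682]
```

Relative to the held disc, the rim is +1.4 mm along x and +3 mm along z. I'll lower onto it.

Emit:
{"op": "move_arm", "data": {"increments": "1 0.1 4 0.3 0;1 0.1 8.5 0.3 0;1 0.1 11 0.3 0;1 0.1 11.7 0.3 0;1 0.1 12.1 0.3 0;1 0.1 12.1 0.3 0;1 0.1 12.1 0.3 0"}}

```text
time_s: 15.42
tcp_pos: [0.6324, -0.1335, 0.0482]
ee_rot: [-1.511, 0.502, -0.506]
ft_force: [-0.1, 0.2, -1.0]
finger_gap: 0.573
```

Emit:
{"op": "move_arm", "data": {"increments": "1 0 0 -0.15 0;1 0 0.2 -0.15 0;1 0 0.2 -0.15 0"}}

```text
time_s: 15.8
tcp_pos: [0.6312, -0.1347, 0.0473]
ee_rot: [-1.511, 0.502, -0.506]
ft_force: [-3.1, 0.6, 10.9]
finger_gap: 0.568
```

Seated with 10.9 N of contact. I'll release, rise and return over the stack.

Emit:
{"op": "move_arm", "data": {"increments": "0.3 0 -0.1 0 0;0.3 0 -0.1 0 0;0.3 0 -2 0 0;0.3 0 -7 0 0;0.1 0 -12 0 0;0.1 -1 -13 -5 0;0.1 -2 -13 -10 0;0.1 -3 -13 -16 0;0.1 -3.3 -13 -21.5 0;0.1 -3.3 -13 -21.5 0;0.1 -3.3 -13 -21.5 0"}}

```text
time_s: 17.18
tcp_pos: [0.4753, -0.2866, 0.1748]
ee_rot: [-1.511, 0.504, -0.504]
ft_force: [0.4, -0.2, 0.5]
finger_gap: 0.897
```

```bash
python3 - <<'E'
from look import *
im=imaging.capture("top");i=imaging.camera_info("top");cv2.imwrite("pics/t3.png",im)
e=brown(im,proj(i,[.6302,-.136,.074]),22);print(e,ab(ray(i,e[0],.074)))
e=brown(im,proj(i,[.4369,.3215,.089]),18);print(e,ab(ray(i,e[0],.089)))
look('k60',(.475,-.287),.052,50,6)
w=imaging.camera_info("wrist");im=imaging.capture("wrist")
e=brown(im,proj(w,[.475,-.287,.045]),60);print(e)
for a,b,z in((.5525,.0555,.052),(.5525+.03,.0555,.052),(.5525,.0855,.052),(.5545,.0913,.038)):print(proj(w,[.8*a+.6*b,-.6*a+.8*b,z]))
s=ctrl.observe();print(ab(s['tcp_pos']),s['tcp_pos'])
E
```

```text
((342.9772644042969, 186.20086669921875), (22.176210403442383, 22.47075080871582), 21.88926124572754) [0.5844 0.2693]
((128.01731872558594, 277.1639404296875), (18.110254287719727, 19.82752799987793), 77.35540771484375) [0.1572 0.5153]
tcp [ 0.4757 -0.2862  0.1748] ab [np.float64(0.5523067269193522), np.float64(0.05650249246433711)] gap 0.9014046076261423 R0 [ 0.8004 -0.5994 -0.    ]
pred [282.9493 203.4837] crop 232 153
((285.6895751953125, 198.72557067871094), (74.94173431396484, 75.62726593017578), 56.759578704833984)
[283.2741 203.7605]
[317.9756 203.8536]
[283.4015 169.2036]
[285.6655 160.0578]
[0.5523 0.057 ] [ 0.476  -0.2857  0.1747]
```

Cover_50 is 1.4 mm from the rim centre in the top view, and cover_40 is unchanged. Now the 60 mm disc.

Emit:
{"op": "move_arm", "data": {"increments": "0.1 0 5 -0.1 0;0.1 0 10 -0.1 0;0.1 0 13.5 -0.1 0;0.1 0 14.6 -0.1 0;0.1 0 14.6 -0.1 0;0.1 0 14.6 -0.1 0;1 0 14.6 -0.1 0;1 0 14.6 -0.1 0;1 0 14.6 -0.1 0;1 0 14.6 -0.1 0", "grip_force": 30}}

```text
time_s: 18.58
tcp_pos: [0.4758, -0.2881, 0.0309]
ee_rot: [-1.512, 0.501, -0.506]
ft_force: [-1.3, 2.3, 5.0]
finger_gap: 0.688
```

The 60 mm disc is held (gap 0.688) with its underside at TCP + 7 mm. Lifting and moving to pot_60.

Emit:
{"op": "move_arm", "data": {"increments": "1 0 -0.8 0 0;1 0 -2 0 0;1 0 -7 0 0;1 0 -13 0 0;1 -2 -17.5 3 0;1 -6 -17.5 8 0;1 -10 -17.5 13 0;1 -14 -17.5 18 0;1 -18.2 -17.5 23.3 0;1 -18.2 -17.5 23.3 0;1 -18.2 -17.5 23.3 0;1 -18.2 -17.5 23.3 0"}}

```text
time_s: 20.08
tcp_pos: [0.4689, 0.0069, 0.2042]
ee_rot: [-1.512, 0.505, -0.505]
ft_force: [-1.2, 0.5, -0.0]
finger_gap: 0.68
```

```bash
python3 -c "
from look import *
look('q60',(.471,.009),.095,55,5)
s=ctrl.observe();print(ab(s['tcp_pos']))"
```

```text
tcp [0.4689 0.0069 0.2042] ab [np.float64(0.3709858521199742), np.float64(0.28688117536860136)] gap 0.6803894737502524 R0 [ 0.7991 -0.6013  0.0006]
pred [283.5254 202.92  ] crop 228 147
[0.3711 0.2868]
```

View pics/q60.png

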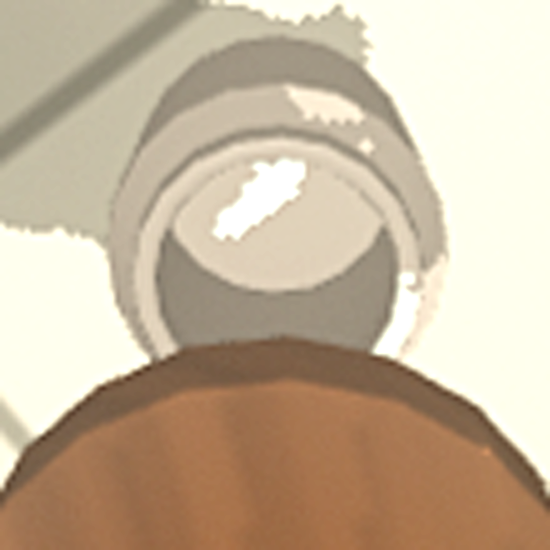

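The pot_60 rim's outer edges are at x 135–420 with the top at y≈136 in the crop. The held disc's lower front edge is at (278,337) and its upper front edge at (278,380).

```bash
python3 -c "
from look import *
for p in((135,270),(420,270),(277,136)): print(p,pt('q60',*p,.095)[1])
z=.2042+.0075
print(pt('q60',278,337,z)[1],pt('q60',278,380,z+.014)[1],pt('q60',278,337,z+.004)[1],pt('q60',278,380,z+.018)[1])
s=ctrl.observe();print(ab(s['tcp_pos']),s['tcp_pos'])"
```

```text
(135, 270) [np.float64(0.3476869417875961), np.float64(0.29177900738674367)]
(420, 270) [np.float64(0.39441390742145455), np.float64(0.2917560348405206)]
(277, 136) [np.float64(0.3709622959664418), np.float64(0.31392013565925986)]
[np.float64(0.3707567616400757), np.float64(0.315596044798855)] [np.float64(0.37071278093693916), np.float64(0.3160594894437761)] [np.float64(0.3707437359589871), np.float64(0.31680615640293397)] [np.float64(0.3706997064211093), np.float64(0.31738407048469036)]
[0.3711 0.2868] [0.4689 0.0068 0.2041]
```

Emit:
{"op": "move_arm", "data": {"increments": "1 0 4 0.25 0;1 0 8 0.25 0;1 0 10 0.25 0;1 0 10.8 0.25 0;1 0 11.2 0.25 0;1 0 11.2 0.25 0;1 0 11.2 0.25 0"}}

```text
time_s: 21.0
tcp_pos: [0.471, 0.0101, 0.0928]
ee_rot: [-1.511, 0.502, -0.505]
ft_force: [-0.2, -0.1, -0.3]
finger_gap: 0.681
```

Emit:
{"op": "move_arm", "data": {"increments": "1 0 0.2 -0.05 0;1 0 0.4 -0.05 0;1 0 0.5 -0.05 0;1 0 0.5 -0.05 0"}}

```text
time_s: 21.5
tcp_pos: [0.4702, 0.0098, 0.0878]
ee_rot: [-1.511, 0.503, -0.504]
ft_force: [-2.6, -0.6, 6.5]
finger_gap: 0.684
```

Contact at 6.5 N, TCP centred to within about 1 mm. Releasing and returning for the 70 mm disc.

Emit:
{"op": "move_arm", "data": {"increments": "0.15 0 0 0 0;0.15 0 0 0 0;0.15 0 -2 0 0;0.15 0 -7 0 0;0 0 -12 0 0;0 4 -12 -5 0;0 8 -12 -10 0;0 12 -12 -15 0;0 16 -12 -20 0;0 18.4 -12 -23.4 0;0 18.4 -12 -23.4 0;0 18.4 -12 -23.4 0"}}

```text
time_s: 23.0
tcp_pos: [0.4763, -0.2873, 0.2064]
ee_rot: [-1.511, 0.505, -0.503]
ft_force: [-0.4, -0.1, -0.5]
finger_gap: 1.001
```

```bash
python3 - <<'E'
from look import *
im=imaging.capture("top");i=imaging.camera_info("top");cv2.imwrite("pics/t4.png",im)
e=brown(im,proj(i,[.471,.009,.109]),25);print(e,ab(ray(i,e[0],.109)))
w=imaging.camera_info("wrist");s=ctrl.observe();im=imaging.capture("wrist");cv2.imwrite("pics/k70.png",im)
e=brown(im,proj(w,[.4774,-.2877,.038]),45);print(e,ab(ray(w,e[0],.038)),"pred",proj(w,[.4774,-.2877,.038]))
print(ab(s['tcp_pos']),s['tcp_pos'])
E
```

```text
((276.4345703125, 260.2428283691406), (28.630271911621094, 29.070886611938477), 173.32723999023438) [0.3693 0.2868]
((284.84918212890625, 190.27195739746094), (67.28046417236328, 68.40811157226562), 110.55396270751953) [0.5549 0.0567] pred [284.5202 190.6709]
[0.5532 0.0565] [ 0.4765 -0.2867  0.2066]
```

Cover_60 is about 2.6 mm off the rim centre in the top view, still covering the mouth fully. The 70 mm disc is where predicted. Gripping it.

Emit:
{"op": "move_arm", "data": {"increments": "0 0.2 5 0 0;0 0.2 11 0 0;0 0.2 15 0 0;0 0.2 17.5 0 0;0 0.2 18.3 0 0;0 0.2 18.3 0 0;0 0.2 18.3 0 0;1 0.2 18.3 0 0;1 0.2 18.3 0 0;1 0.2 18.3 0 0;1 0.2 18.3 0 0", "grip_force": 35}}

```text
time_s: 24.48
tcp_pos: [0.4808, -0.2904, 0.0281]
ee_rot: [-1.512, 0.499, -0.509]
ft_force: [2.8, -1.0, 22.8]
finger_gap: 0.147
```

The jaws closed over the top of the 70 mm disc because the open tips stood higher than I assumed. I'll lift off, open and re-measure.

Emit:
{"op": "move_arm", "data": {"increments": "1 0 -3 0 0;0 -0.2 -8 0 0;0 -0.2 -14 0 0;0 -0.2 -18 0 0;0 -0.2 -18 0 0;0 -0.2 -18 0 0;0 -0.2 -18 0 0;0 -0.2 -18 0 0"}}

```text
time_s: 25.48
tcp_pos: [0.476, -0.2874, 0.2025]
ee_rot: [-1.511, 0.506, -0.502]
ft_force: [0.5, 0.3, -0.2]
finger_gap: 1.003
```

```bash
python3 - <<'E'
from look import *
w=imaging.camera_info("wrist");s=ctrl.observe();im=imaging.capture("wrist");cv2.imwrite("pics/k70b.png",im)
e=brown(im,proj(w,[.4774,-.2877,.038]),48);print(e,ab(ray(w,e[0],.038)),"pred",proj(w,[.4774,-.2877,.038]))
print(ab(s['tcp_pos']),s['tcp_pos'],s['finger_gap'])
im=imaging.capture("top");i=imaging.camera_info("top");e=brown(im,proj(i,[.4774,-.2877,.038]),30);print(e,ab(ray(i,e[0],.038)))
E
```

```text
((285.02972412109375, 190.4021453857422), (68.09027862548828, 69.34436798095703), 105.42001342773438) [0.5548 0.0566] pred [284.8076 190.7021]
[0.5532 0.0557] [ 0.476  -0.2874  0.2025] 1.0030690504846271
((413.70928955078125, 258.2097473144531), (32.29481887817383, 34.98807144165039), 66.95794677734375) [0.5532 0.0565]
```

The disc has not moved. Going down to TCP z≈0.009 this time.

Emit:
{"op": "move_arm", "data": {"increments": "0 0.1 6 0.1 0;0 0.1 12 0.1 0;0 0.1 16 0.1 0;0 0.1 18.3 0.1 0;0 0.1 19 0.1 0;0 0.1 19.3 0.1 0;0 0.1 19.3 0.1 0;1 0.1 19.3 0.1 0;1 0.1 19.3 0.1 0;1 0.1 19.3 0.1 0;1 0.1 19.3 0.1 0", "grip_force": 30}}

```text
time_s: 26.95
tcp_pos: [0.4791, -0.2882, 0.0124]
ee_rot: [-1.512, 0.502, -0.506]
ft_force: [-0.9, -0.0, 5.4]
finger_gap: 0.798
```

The 70 mm disc is held (gap 0.798), underside at TCP + 11.6 mm. Lifting above the jar and moving to pot_70.

Emit:
{"op": "move_arm", "data": {"increments": "1 0 -0.8 0 0;1 0 -2 0 0;1 0 -7 0 0;1 0 -13 0 0;1 -1 -17 4 0;1 -2.7 -17 9.5 0;1 -4.4 -17 15 0;1 -6 -17 20.5 0;1 -7.7 -17 26 0;1 -9.3 -17 31.5 0;1 -11 -17 37 0;1 -12.6 -17 42 0"}}

```text
time_s: 28.45
tcp_pos: [0.6298, 0.126, 0.1818]
ee_rot: [-1.511, 0.503, -0.504]
ft_force: [1.0, -0.1, -0.4]
finger_gap: 0.8
```

Emit:
{"op": "move_arm", "data": {"increments": "1 -1.1 0 3.6 0;1 -1.1 0 3.6 0;1 -1.1 0 3.6 0;1 -1.1 0 3.6 0"}}

```text
time_s: 28.95
tcp_pos: [0.6417, 0.1581, 0.1813]
ee_rot: [-1.512, 0.505, -0.505]
ft_force: [0.7, -0.4, -0.0]
finger_gap: 0.8
```

```bash
python3 -c "
from look import *
look('q70',(.642,.160),.07,60,5)
s=ctrl.observe();print(ab(s['tcp_pos']))"
```

```text
tcp [0.6417 0.1581 0.1813] ab [np.float64(0.4185301849684536), np.float64(0.5115317788838433)] gap 0.8003290365032417 R0 [ 0.7992 -0.601   0.    ]
pred [281.9839 203.6947] crop 221 143
[0.4186 0.5115]
```

View pics/q70.png

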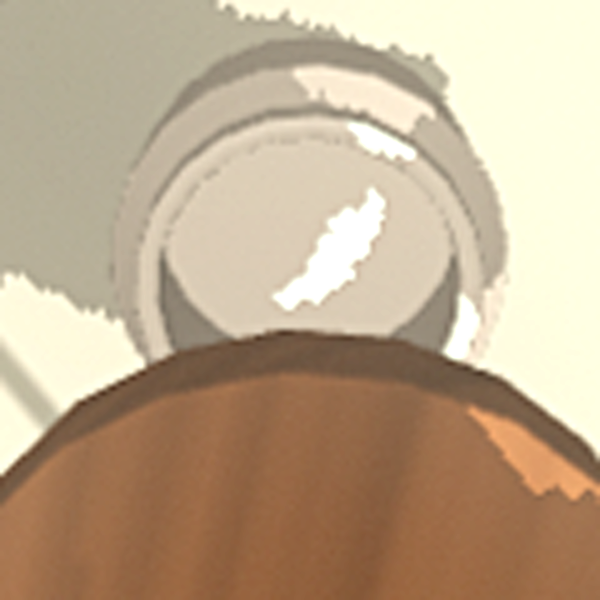

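The pot_70 rim's outer edges are at x 138–485 with the top at y≈113 in the crop. The disc's lower front edge is at (303,330) and its upper front edge at (303,372).

```bash
python3 -c "
from look import *
for p in((138,270),(485,270),(311,113)): print(p,pt('q70',*p,.07)[1])
z=.1813+.0116
print(pt('q70',303,330,z)[1],pt('q70',303,372,z+.014)[1])
s=ctrl.observe();print(ab(s['tcp_pos']),s['tcp_pos'])"
```

```text
(138, 270) [np.float64(0.38978366217402705), np.float64(0.5192495056696652)]
(485, 270) [np.float64(0.4469270968909616), np.float64(0.5192449992127388)]
(311, 113) [np.float64(0.4182653762794787), np.float64(0.5451243600970537)]
[np.float64(0.41738681404206257), np.float64(0.5439928591351784)] [np.float64(0.4174333531343747), np.float64(0.5444475788574837)]
[0.4186 0.5115] [0.6418 0.1581 0.1813]
```

Emit:
{"op": "move_arm", "data": {"increments": "1 0.05 4 0.5 0;1 0.05 8.5 0.5 0;1 0.05 10.8 0.5 0;1 0.05 11.5 0.5 0;1 0.05 11.8 0.5 0;1 0.05 11.8 0.5 0;1 0.05 11.8 0.5 0"}}

```text
time_s: 29.88
tcp_pos: [0.6464, 0.1632, 0.0643]
ee_rot: [-1.51, 0.502, -0.505]
ft_force: [0.4, 0.1, 0.1]
finger_gap: 0.799
```

```bash
python3 - <<'E'
from look import *
s=ctrl.observe();print(ab(s['tcp_pos']),s['tcp_pos'],s['ft_force'])
im=imaging.capture("top");i=imaging.camera_info("top");cv2.imwrite("pics/t5.png",im)
z=.0116+s['tcp_pos'][2]
e=brown(im,proj(i,[.644,.161,z+.014]),28);print(e,ab(ray(i,e[0],z+.014)))
w=imaging.camera_info("wrist")
E
```

```text
[0.4192 0.5184] [0.6464 0.1632 0.0643] [0.4007 0.0779 0.1246]
((212.43408203125, 181.850830078125), (18.170976638793945, 27.260086059570312), 22.853796005249023) [0.4227 0.4991]
```

Emit:
{"op": "move_arm", "data": {"increments": "1 0 0.3 -0.1 0;1 0 0.5 -0.1 0;1 0 0.65 -0.1 0;1 0 0.65 -0.1 0"}}

```text
time_s: 30.42
tcp_pos: [0.645, 0.1622, 0.0583]
ee_rot: [-1.511, 0.503, -0.504]
ft_force: [-3.7, -1.5, 10.2]
finger_gap: 0.801
```

Contact at 10 N, as expected. Releasing, rising and moving clear.

Emit:
{"op": "move_arm", "data": {"increments": "0 0 -0.05 0 0;0 0 -0.05 0 0;0 0 -0.05 0 0;0 0 -2 0 0;0 0 -7 0 0;0 0 -12 0 0;0 0 -15 0 0;0 6 -15 -5 0;0 11 -15 -10 0;0 15 -15 -15 0;0 15 -15 -20 0;0 15 -15 -25 0"}}

```text
time_s: 31.92
tcp_pos: [0.6146, -0.1302, 0.2056]
ee_rot: [-1.512, 0.505, -0.504]
ft_force: [0.2, -0.7, -0.2]
finger_gap: 1.001
```

```bash
python3 - <<'E'
from look import *
im=imaging.capture("top");i=imaging.camera_info("top");cv2.imwrite("pics/t6.png",im)
for n,rim,h,r in(("70",(208,182.2),.07,28),("60",(276.8,259.5),.095,25),("50",(342.6,187.2),.06,22),("40",(129.6,277),.075,18)):
    R=ray(i,rim,h);c=proj(i,[*R[:2],h+.014]);e=brown(im,c,r);X=ray(i,e[0],h+.014);print(n,np.round(e[1],1),"cover-rim world mm",1e3*(X-R)[:2],"ab",ab(X))
cv2.imwrite("pics/t6v.png",np.hstack([cv2.resize(im[150:300,100:240],None,fx=2.8,fy=2.8,interpolation=cv2.INTER_CUBIC),cv2.resize(im[150:300,235:375],None,fx=2.8,fy=2.8,interpolation=cv2.INTER_CUBIC)]))
E
```

```text
70 [30.7 31.7] cover-rim world mm [-0.9064 -0.1488] ab [0.4177 0.5115]
60 [28.3 29. ] cover-rim world mm [-2.3993  0.3194] ab [0.3695 0.2869]Traceback (most recent call last):
  File "<stdin>", line 4, in <module>
  File "look.py", line 14, in brown
    cs,_=cv2.findContours(k,cv2.RETR_EXTERNAL,cv2.CHAIN_APPROX_NONE);c=max(cs,key=cv2.contourArea);return cv2.fitEllipse(c)
                                                                       ~~~^^^^^^^^^^^^^^^^^^^^^^^^
ValueError: max() iterable argument is empty
```

The arm hides pot_50 from the top camera, so I'll move it back over the tray for the last check.

Emit:
{"op": "move_arm", "data": {"increments": "0 0 0 -6 0;0 0 0 -12 0;0 0 0 -18 0;0 -2 0 -22 0;0 -2 0 -22 0;0 -2 0 -22 0"}}

```text
time_s: 32.72
tcp_pos: [0.4675, -0.2917, 0.2065]
ee_rot: [-1.511, 0.503, -0.504]
ft_force: [0.4, 0.7, -0.4]
finger_gap: 1.004
```

```bash
python3 - <<'E'
from look import *
im=imaging.capture("top");i=imaging.camera_info("top");sd=imaging.capture("side")
for n,rim,h,r in(("70",(208,182.2),.07,28),("60",(276.8,259.5),.095,25),("50",(342.6,187.2),.06,22),("40",(129.6,277),.075,18)):
    R=ray(i,rim,h);c=proj(i,[*R[:2],h+.014]);e=brown(im,c,r);X=ray(i,e[0],h+.014);print(n,np.round(e[1],1),"cover-rim world mm",1e3*(X-R)[:2])
cv2.imwrite("pics/fin.png",np.hstack([cv2.resize(im[140:300,105:365],(455,280)),cv2.resize(sd[130:290,140:400],(345,212))[:280] if 0 else cv2.copyMakeBorder(cv2.resize(sd[130:290,140:400],(345,212)),0,68,0,0,0)]))
o=cv2.imread("pics/top0.png");d=cv2.absdiff(im,o).max(2)[180:225,262:300];print("jar diff px",int((d>40).sum()),ctrl.observe()["time_s"])
E
```

```text
70 [30.7 31.7] cover-rim world mm [-0.9387  0.1009]
60 [28.6 29.2] cover-rim world mm [-2.7413  0.3784]
50 [22.3 22.5] cover-rim world mm [-1.1913  0.951 ]
40 [18.1 19.8] cover-rim world mm [-0.9074 -1.4394]
jar diff px 0 32.825
```

View pics/fin.png

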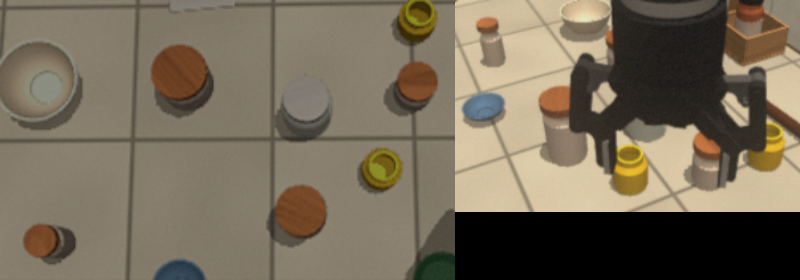

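All four covers lie flat on their pots, 1–3 mm off centre, and the jar has not moved. Handing in.

```bash
python3 -c "
from cell import job_done
print(job_done())"
```

```text
the job is handed in; nothing more can be done
None
```

I took the stack apart from the top down and put each cover on its own pot, in the order 40, 50, 60, 70 mm. The job was handed in at about 33 s of the 112 s allowed, and the hand-in gives no verdict.

**Last checks**
- **Centring:** the final top view puts the covers about 1.7 mm (40), 1.5 mm (50), 2.8 mm (60) and 0.9 mm (70) from the rim centres. Those rim centres were measured in the first top picture. All four look flat there, with every mouth closed. In the last side view the gripper hides most of cover_70.
- **Jar and yellow look-alikes:** the jar shows no pixel change from the start. I never gripped the yellow pots, and they look untouched.
- **Pots:** I did not measure the pot bodies separately for movement. The contact force when seating covers was 11 N or less.

**What went wrong or disagreed**
- **Empty grasps:** the fingertips stood about 30 mm farther back than I read from the description. The first grasp of the 40 mm disc closed above it, touching nothing. The first grasp of the 70 mm disc closed on its top, with about 23 N at the wrist; the disc did not move, and I regripped it lower.
- **Mistyped row:** one row while leaving pot_40 told the arm to go back down. Cover_40 measured centred to about 2 mm straight afterwards.
- **Camera disagreement:** the wrist and top cameras differed by 2–4 mm on the rim positions. I used mainly the wrist view for placing, so the centring figures carry an error of about that size.

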